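# Find the loose duct cover and push it open

### The job

One of the four identical covers in the top of the grey duct box has lost the packing beneath it and rocks; the other three are solid. With the gripper shut, press on the covers' ribbed ends (the ends away from the robot) to find the one that tips, then push its raised end up and over until the cover stands upright, and back away. Do not grip or lift anything, leave the other covers shut and do not disturb the loose things lying about.

Things in the scene. Friction and masses are not known exactly. Their poses are not given: they have to be found in the camera images.
- duct: fixed grey steel box on the bench, 560 mm long (its y), 160 mm deep (x), flat top 75 mm above the bench, hollow 55 mm deep under the covers. Origin on the bench, straight below the covers' common pivot line; x points away from the robot, turned by up to 0.2 rad. Four covers lie flush in its top at y = +165, +55, -55, -165 mm, x from -52 to +48 mm; the top around them is fixed frame.
- cover1 (a joint): tilt (rad) of the cover at y = +165 mm of the duct, about a pivot along y at x = 0, 72 mm above the bench. 0 = shut; grows (never below 0) as the ribbed end, away from the robot, goes down and the end near the robot rises; 1.57 = upright, stop 1.75. If free, it tips under 3 to 5 N on the ribbed end and stays at any angle where it is left; if packed, it gives under 0.05 rad.
- cover1_press (a point): where to press cover 1: on top of its ribbed end, 30 mm beyond the pivot. The cover is an aluminium plate 100 (x) by 84 (y) by 6 mm: 48 mm of it beyond the pivot (ribbed), 52 mm on the robot's side (tread pattern). The frame turns with the cover: z out of its top face, x towards the ribbed edge
- cover1_lip (a point): mid-thickness of the edge of cover 1 nearest the robot, 52 mm from the pivot; rises when the cover tips
- cover2 (a joint): tilt (rad) of the cover at y = +55 mm of the duct, about a pivot along y at x = 0, 72 mm above the bench. 0 = shut; grows (never below 0) as the ribbed end, away from the robot, goes down and the end near the robot rises; 1.57 = upright, stop 1.75. If free, it tips under 3 to 5 N on the ribbed end and stays at any angle where it is left; if packed, it gives under 0.05 rad.
- cover2_press (a point): where to press cover 2: on top of its ribbed end, 30 mm beyond the pivot. The cover is an aluminium plate 100 (x) by 84 (y) by 6 mm: 48 mm of it beyond the pivot (ribbed), 52 mm on the robot's side (tread pattern). The frame turns with the cover: z out of its top face, x towards the ribbed edge
- cover2_lip (a point): mid-thickness of the edge of cover 2 nearest the robot, 52 mm from the pivot; rises when the cover tips
- cover3 (a joint): tilt (rad) of the cover at y = -55 mm of the duct, about a pivot along y at x = 0, 72 mm above the bench. 0 = shut; grows (never below 0) as the ribbed end, away from the robot, goes down and the end near the robot rises; 1.57 = upright, stop 1.75. If free, it tips under 3 to 5 N on the ribbed end and stays at any angle where it is left; if packed, it gives under 0.05 rad.
- cover3_press (a point): where to press cover 3: on top of its ribbed end, 30 mm beyond the pivot. The cover is an aluminium plate 100 (x) by 84 (y) by 6 mm: 48 mm of it beyond the pivot (ribbed), 52 mm on the robot's side (tread pattern). The frame turns with the cover: z out of its top face, x towards the ribbed edge
- cover3_lip (a point): mid-thickness of the edge of cover 3 nearest the robot, 52 mm from the pivot; rises when the cover tips
- cover4 (a joint): tilt (rad) of the cover at y = -165 mm of the duct, about a pivot along y at x = 0, 72 mm above the bench. 0 = shut; grows (never below 0) as the ribbed end, away from the robot, goes down and the end near the robot rises; 1.57 = upright, stop 1.75. If free, it tips under 3 to 5 N on the ribbed end and stays at any angle where it is left; if packed, it gives under 0.05 rad.
- cover4_press (a point): where to press cover 4: on top of its ribbed end, 30 mm beyond the pivot. The cover is an aluminium plate 100 (x) by 84 (y) by 6 mm: 48 mm of it beyond the pivot (ribbed), 52 mm on the robot's side (tread pattern). The frame turns with the cover: z out of its top face, x towards the ribbed edge
- cover4_lip (a point): mid-thickness of the edge of cover 4 nearest the robot, 52 mm from the pivot; rises when the cover tips
- nut: bystander, loose: square steel nut 36 x 36 x 20 mm lying on the duct's frame at its +y end; origin under its centre
- socket: bystander, loose: steel socket, a cylinder 30 mm wide, 36 mm tall, standing on the duct's frame at its -y end; origin under its centre
- screwdriver: bystander, loose: screwdriver lying between the robot and the duct, about 200 mm long
- spanner: bystander, loose: spanner lying on the bench to the left of the duct
- bottle: bystander, loose: white plastic bottle 62 mm wide, 190 mm tall, standing behind the duct; origin under its centre
- can: bystander, loose: grey can 60 mm wide, 150 mm tall, standing behind the duct; origin under its centre
- mug: bystander, loose: white mug 80 mm wide, 90 mm tall, to the right of the duct; origin under its centre

How it is judged:
On the way:
1. one cover has been pressed and has rocked: it is tipped by more than 0.15 rad, but is not yet upright ((value of joint cover1 between 0.15 and 1.2 rad or value of joint cover2 between 0.15 and 1.2 rad or value of joint cover3 between 0.15 and 1.2 rad or value of joint cover4 between 0.15 and 1.2 rad)), for 0.1 s.
At the end, for the whole second after the job is handed in: The loose cover stands upright, tipped by more than 1.3 rad (its stop is at 1.75) and at rest; the other three are shut, under 0.1 rad (((value of joint cover1 above 1.3 rad and velocity of joint cover1 between -0.1 and 0.1 rad/s and value of joint each of cover2, cover3, cover4 below 0.1 rad) or (value of joint cover2 above 1.3 rad and velocity of joint cover2 between -0.1 and 0.1 rad/s and value of joint each of cover1, cover3, cover4 below 0.1 rad) or (value of joint cover3 above 1.3 rad and velocity of joint cover3 between -0.1 and 0.1 rad/s and value of joint each of cover1, cover2, cover4 below 0.1 rad) or (value of joint cover4 above 1.3 rad and velocity of joint cover4 between -0.1 and 0.1 rad/s and value of joint each of cover1, cover2, cover3 below 0.1 rad))); the robot touches nothing.
It fails at once if a cover is taken between the fingers (the grasp point lies within the plate) ((z of the grasp point in the frame of cover1_press between -0.008 and 0.002 m and x of the grasp point in the frame of cover1_press between -0.082 and 0.018 m and y of the grasp point in the frame of cover1_press between -0.042 and 0.042 m) or (z of the grasp point in the frame of cover2_press between -0.008 and 0.002 m and x of the grasp point in the frame of cover2_press between -0.082 and 0.018 m and y of the grasp point in the frame of cover2_press between -0.042 and 0.042 m) or (z of the grasp point in the frame of cover3_press between -0.008 and 0.002 m and x of the grasp point in the frame of cover3_press between -0.082 and 0.018 m and y of the grasp point in the frame of cover3_press between -0.042 and 0.042 m) or (z of the grasp point in the frame of cover4_press between -0.008 and 0.002 m and x of the grasp point in the frame of cover4_press between -0.082 and 0.018 m and y of the grasp point in the frame of cover4_press between -0.042 and 0.042 m)).
It fails at once if a loose thing is moved by more than 30 mm, lifted or knocked over (distance of any of nut, socket, screwdriver, spanner, bottle, can, mug from where it was at the start of the episode above 0.03 m or angle between any of nut, socket, bottle, can, mug's own z axis and vertical above 0.5 rad).
It also fails if it takes over 58 s, if anything falls off the work surface, if the arm or the gripper's body presses on something with over 40 N, if the wrist force passes 120 N, or if a joint passes its speed limit or range.

### The arm

A 7-joint arm with a two-finger parallel gripper is mounted at the origin on the work surface. World frame = base frame: x ahead of the robot, y to its left, z up, the work surface at z = 0. Lengths are in m, angles in rad, forces in N, time in s.
With the tool pointing down it reaches from about 0.375 to 0.925 m from the base axis. Payload 3.1 kg.
Tool frame: the origin (TCP) lies between the finger pads; the fingertips stand 19 mm ahead of it and the grasp point (between the pads) is the TCP; z points along the fingers, y is the line along which they close (so a half turn about z gives the same grasp; the last joint's range is limited). The gripper opens to 85 mm and grips with 20 to 120 N. Pads are 22 mm wide; open, the fingers measure 114 mm over their backs; the gripper's body (76 mm by 85 mm) begins 54 mm behind the grasp point. The pads swing forward as they close: fully open they stand 13 mm farther back than shut.
Start: joints at [-1.443, 0.383, 0.044, 1.598, -0.018, 1.161, -0.05], TCP at [0.146, 0.634, 0.25] pointing down, gripper open.
Joint ranges: [-2.61, 2.61], [-0.41, 2.15], [-1.48, 1.57], [0, 2.5], [-1.57, 4.71], [0.05, 1.97], [-2.85, 2.85]. Speed limits (rad/s): [2.79, 2.79, 3.14, 3.14, 3.14, 3.14, 3.14].

### API

Orientations are given as a unit quaternion [x, y, z, w].
In Python, from bench import move_ptp, movel, move_j, move_gripper, pause, inverse_kinematics, read_camera, camera_params, MotionError, sign_off, look_for, tip_of, read_time_s, read_qpos, read_joint_vel, read_effort, read_eef_pos, read_tcp_rot, read_ft_force, read_ft_torque, read_finger_gap, read_grasp_force gives the robot as it stands. Calls block until the motion is done:
- move_ptp(position, orientation): joint-space move of the TCP to a pose.
- movel(position, orientation=None, speed=0.15): straight line of the TCP; orientation=None keeps the orientation; speed is the mean speed in m/s.
- move_j(angles): joint-space move.
- move_gripper(opening, effort=None): finger opening in m; effort is the grip in N (None keeps the last); returns when the fingers have stopped.
- pause(seconds).
- inverse_kinematics(position, orientation): joint angles nearest the present ones, or None.
- read_camera(name): name is "scene" or "top" or "wrist"; returns the picture (480x640x3 uint8, red, green, blue); there is no depth.
- camera_params(name): a dict with "K" (3x3 intrinsics, pixels), "camera_from_world" (4x4, takes a point from world to camera coordinates). Camera axes: x right, y down, z forward; pixel columns grow to the right and rows downward; lengths in m; the calibration is good to about 2 mm. The wrist camera is an equidistant fisheye: a pixel r from the principal point sees the ray r / f radians off the axis. A picture is of the moment at which its call begins: read the wrist's pose just before it. camera_params takes no time and is no camera call; for the wrist camera it gives the pose at the moment of the call.
A pose or a line that the arm cannot do raises MotionError and nothing moves.
- sign_off(): hands the job in; it is judged then, once.
Trained networks look in the newest picture that a camera, given by its name, has taken for a name from the list of things; names that differ only in an ending like _2 or _b are one class to them, and where a whole thing is asked for, a point or a joint stands for the part that bears it (a point fixed in the world has none). Each returns a list of dicts, best first, with "confidence" (0 to 1); they miss things now and then, are a little off and sometimes report something else, mostly with a low value. They report only what shows in the picture. A call takes as long as a camera call.
- look_for(camera, name): "at" ([column, row] in pixels, amid what is visible of it).
- tip_of(camera, name): "at" ([column, row] in pixels: a listed point, or the origin of a listed thing).
Readings, each from a call of its own:
- read_time_s(): time.
- read_qpos(): joint angles.
- read_joint_vel(): joint speeds.
- read_effort(): joint torques, N m.
- read_eef_pos(): TCP position.
- read_tcp_rot(): TCP orientation.
- read_ft_force(): force on the tool from outside, world axes, zero at the start.
- read_ft_torque(): the same for the moment, N m.
- read_finger_gap(): finger opening in m.
- read_grasp_force(): force on a finger pad.
Only numpy, scipy, OpenCV 4.12 (cv2) and the standard library are available. Lean on these libraries where they do the work, as an engineer would, in place of code of your own. Each camera call takes 0.05 s, during which the arm holds its last target. There are 200 camera calls.

## Working session

There is one attempt and no reset: what is moved stays moved. The work goes in short steps, each a Python script; the robot and the scene stay as the last script left them, time stands still between calls to the robot, and variables do not carry over. Pictures are saved under pics/ and viewed, at most 10 in all, crops included, and the job is handed in when it is done.

```bash
mkdir -p pics
cat > h.py <<'E'
from bench import *
import numpy as np, cv2
def save(c,n):
    im=read_camera(c); cv2.imwrite(f'pics/{n}.png',im[:,:,::-1]); return im
def ray(c,px):
    P=camera_params(c);K=np.array(P['K']);T=np.array(P['camera_from_world']);R=T[:3,:3]
    d=np.linalg.inv(K)@[px[0],px[1],1]
    return -R.T@T[:3,3], R.T@d
def atz(c,px,z):
    o,d=ray(c,px); return o+d*(z-o[2])/d[2]
E
python3 - <<'E'
from h import *
for c in('top','scene'):
    save(c,c+'0')
    for i in '1234':
        for s in('_press','_lip'):
            for d in tip_of(c,f'cover{i}{s}')[:4]: print(c,i,s,np.round(d['at'],1),round(d['confidence'],2),np.round(atz(c,d['at'],.075 if s=='_press' else .072),4))
    for n in ['nut','socket','bottle','can','mug','screwdriver','spanner']:
        for d in tip_of(c,n)[:1]: print(c,n,np.round(d['at'],1),round(d['confidence'],2),np.round(atz(c,d['at'],.075 if n in('nut','socket') else 0),3))
print(read_time_s(),read_tcp_rot(),camera_params('top'))
E
```

```text
top 1 _press [251.4 236.1] 0.74 [0.5827 0.1142 0.075 ]
top 1 _press [313.1 256.9] 0.43 [ 0.5286 -0.0341  0.075 ]
top 1 _lip [247.1 268.7] 0.67 [0.5041 0.1261 0.072 ]
top 1 _lip [295.  241.5] 0.63 [0.5673 0.0089 0.072 ]
top 1 _lip [345.1 166.3] 0.21 [ 0.7511 -0.1192  0.072 ]
top 2 _press [295.  242.4] 0.88 [0.5649 0.0089 0.075 ]
top 2 _lip [290.3 274.7] 0.66 [0.4869 0.0221 0.072 ]
top 2 _lip [411.9 263.6] 0.5 [ 0.5065 -0.2752  0.072 ]
top 2 _lip [252.  236.6] 0.24 [0.5818 0.1131 0.072 ]
top 3 _press [340. 246.] 0.61 [ 0.5535 -0.1003  0.075 ]
top 3 _press [218.9 233.1] 0.45 [0.5918 0.1925 0.075 ]
top 3 _lip [335.6 280.5] 0.86 [ 0.4701 -0.0873  0.072 ]
top 4 _press [384.1 250. ] 0.86 [ 0.5412 -0.2077  0.075 ]
top 4 _press [249.8 236.4] 0.59 [0.5821 0.1181 0.075 ]
top 4 _lip [383.  280.9] 0.97 [ 0.4662 -0.2027  0.072 ]
top nut [214.8 230.6] 0.62 [0.598 0.202 0.075]
top socket [414.8 260.9] 0.71 [ 0.513 -0.282  0.075]
top bottle [255.6 163.1] 0.72 [0.783 0.108 0.   ]
top can [343.9 165.3] 0.98 [ 0.772 -0.124  0.   ]
top mug [486.5 231. ] 0.6 [ 0.59  -0.494  0.   ]
top screwdriver [221.2 3
[... 825 characters left out ...]
21.9 298.1] 0.83 [ 0.775 -0.127  0.   ]
scene mug [157.8 195.8] 0.8 [ 0.604 -0.482  0.   ]
scene screwdriver [270.3 180.5] 0.5 [ 0.398 -0.254 -0.   ]
scene spanner [528.3 322.2] 0.78 [0.482 0.484 0.   ]
1.6 [ 1.12615673e-01  9.93638621e-01 -1.09993791e-05 -2.15462647e-05] {'K': array([[445.76382308,   0.        , 312.74281132],
       [  0.        , 445.76382308, 247.58606719],
       [  0.        ,   0.        ,   1.        ]]), 'camera_from_world': array([[-0.02572487, -0.99933712,  0.02575962, -0.02158938],
       [-0.99699769,  0.02376506, -0.07369412,  0.55591483],
       [ 0.0730331 , -0.02757805, -0.99694815,  1.11631796],
       [ 0.        ,  0.        ,  0.        ,  1.        ]])}
```

```bash
cat >> h.py <<'E'
from scipy.optimize import least_squares
Y=np.array([.165,.055,-.055,-.165])
obs=[(0.030,Y[0],.5827,.1142),(-.052,Y[0],.5041,.1261),(.03,Y[1],.5649,.0089),(-.052,Y[1],.4869,.0221),(.03,Y[2],.5535,-.1003),(-.052,Y[2],.4701,-.0873),(.03,Y[3],.5412,-.2077),(-.052,Y[3],.4662,-.2027),
(.03,Y[0],.5886,.1167),(-.052,Y[0],.5107,.1307),(.03,Y[1],.5695,.0085),(-.052,Y[1],.4925,.0200),(.03,Y[2],.5515,-.0957),(-.052,Y[2],.4791,-.0856),(.03,Y[3],.5527,-.198),(-.052,Y[3],.4606,-.2016)]
O=np.array(obs)
def w(p,x,y): c,s=np.cos(p[2]),np.sin(p[2]); return np.array([p[0]+c*x-s*y,p[1]+s*x+c*y])
fit=least_squares(lambda p:(w(p,O[:,0],O[:,1])-O[:,2:].T).ravel(),[.53,-.04,-.12],loss='soft_l1',f_scale=.004)
D=fit.x
def W(x,y,ztip): return [*w(D,x,y),ztip+.019]
ph=np.pi/2+D[2]/2
Q=[np.cos(ph),np.sin(ph),0,0]
E
python3 - <<'E'
from h import *
print(D); print(np.round((w(D,O[:,0],O[:,1])-O[:,2:].T).T*1000,1).tolist())
im=cv2.imread('pics/top0.png')
P=camera_params('top');T=np.array(P['camera_from_world'])
def pr(x,y,z):
    v=P['K']@(T@[*w(D,x,y),z,1])[:3]; return tuple(np.int32(np.round(v[:2]/v[2]*4)).tolist())
im=cv2.resize(im,None,fx=4,fy=4,interpolation=cv2.INTER_CUBIC)
for y in Y:
    for a in(-.052,0,.048): cv2.line(im,pr(a,y-.042,.075),pr(a,y+.042,.075),(0,0,255),1)
cv2.imwrite('pics/fit.png',im[800:1240,760:1760][:, :][::1,:1000][:, :].copy() if 0 else cv2.resize(im[780:1240,780:1740],(800,383)))
for y in Y: print(inverse_kinematics(W(.03,y,.13),Q))
E
```

```text
[ 0.53387961 -0.04120141 -0.13044485]
[[2.4, 4.3], [-0.3, 3.1], [5.9, 0.5], [2.6, -2.0], [3.0, 0.7], [5.1, -1.7], [1.0, -1.0], [-5.3, 4.7], [-3.5, 1.8], [-6.9, -1.5], [1.3, 0.9], [-3.0, 0.1], [5.0, -3.9], [-3.9, -3.4], [-10.5, -10.7], [0.3, 3.6]]
[-0.67717294  0.42773442  0.50242083  1.83448657 -0.24956869  0.94203345
  1.37558503]
[-0.70297478  0.43360881  0.7498092   1.9063378  -0.362223    0.94081111
  1.65864117]
[-0.61483649  0.46987216  0.88713173  1.92337935 -0.44395562  0.95660904
  1.92346857]
[-0.23914424  0.42854328  0.6551963   1.87901124 -0.31894718  0.93986454
  2.00361437]
```

View pics/fit.png

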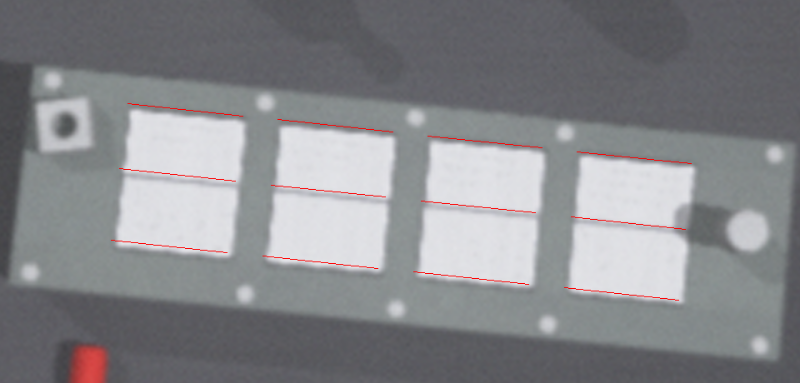

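View pics/scene0.png

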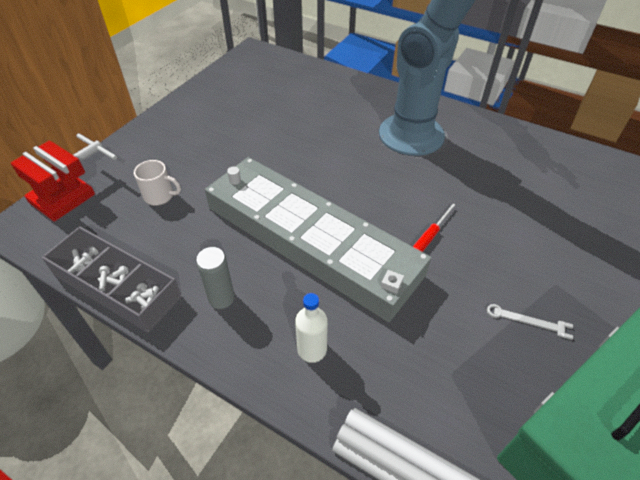

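The top view shows the four white covers. The fit lines sit about 5 crop px (≈3 mm) too far from the robot, so I'll shift the fit by that. The nut (crop 65,125) and socket (748,230) are clear of the covers. Next step is pressing.

```bash
sed -i 's/^D=fit.x/D=fit.x+[-.003,-.001,0]/' h.py
cat > press.py <<'E'
from h import *
move_gripper(0.0)
move_ptp(W(.03,Y[0],.18),Q)
for i,y in enumerate(Y):
    movel(W(.03,y,.11),Q,.2)
    movel(W(.03,y,.080),Q,.1)
    f0=np.array(read_ft_force()); log=[]; free=True
    for k in range(1,13):
        z=.080-.001*k
        movel(W(.03,y,z),Q,.02); f=(np.array(read_ft_force())-f0)[2]
        log.append((round(z*1000),round(float(f),1)))
        if f>12: free=False; break
    print(i+1,free,log,read_time_s(),flush=True)
    if free: break
    movel(W(.03,y,.11),Q,.2)
E
python3 press.py; python3 -c "
from h import *
print(read_finger_gap(),read_eef_pos()); save('scene','s1')"
```

```text
1 False [(79, -1.0), (78, -1.1), (77, -0.7), (76, -0.9), (75, -0.0), (74, 5.5), (73, 10.4), (72, 15.6)] 7.725
2 False [(79, 0.0), (78, -0.6), (77, -0.7), (76, -0.7), (75, 1.1), (74, 5.8), (73, 12.0)] 10.9667
3 False [(79, 0.1), (78, 0.3), (77, 0.2), (76, 0.4), (75, 0.5), (74, 6.1), (73, 12.1)] 14.2
4 True [(79, -0.7), (78, 0.6), (77, 1.3), (76, 0.7), (75, 0.6), (74, 4.4), (73, 6.0), (72, 3.8), (71, 4.4), (70, 4.3), (69, 4.1), (68, 5.1)] 18.6833
-8.929827395716155e-06 [ 0.53917894 -0.20975919  0.08694508]
```

Cover 4 is the free one: it keeps giving at about 4 N. I'll press it deeper, then check.

Run:
```python
from h import *
y=Y[3]
for z in(.064,.060,.057):
    movel(W(.03,y,z),Q,.03); print(np.round(read_ft_force(),1))
movel(W(.03,y,.085),Q,.1)
movel(W(.03,y,.16),Q,.2)
movel(W(-.11,y,.16),Q,.2)
print(read_time_s()); im=save('scene','s2')
cv2.imwrite('pics/s2c.png',cv2.resize(im[130:290,180:440,::-1],(780,480)))
for c in('scene',):
    print([(np.round(d['at']),d['confidence']) for d in tip_of(c,'cover4_lip')[:2]])
```

```text
[0.5 0.1 2.6]
[ 0.2 -1.2  0.3]
[ 1.3 -0.7  1.2]
21.3583
[(array([266., 172.]), 0.7)]
```

View pics/s2c.png

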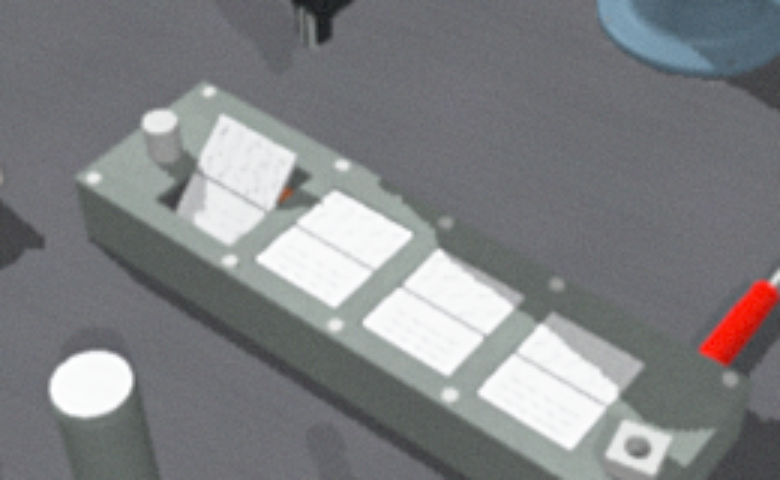

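The crop shows cover 4 tipped by about 0.7 rad, its lip raised (crop 260,135), and the other covers shut. Now I'll push the lip from the robot's side.

Run:
```python
from h import *
y=Y[3]
movel(W(-.11,y,.086),Q,.15)
movel(W(-.065,y,.086),Q,.1)
f0=np.array(read_ft_force()); n=np.array([np.cos(D[2]),np.sin(D[2]),0])
for x in(-.055,-.045,-.035,-.028,-.022,-.018,-.015,-.013):
    movel(W(x,y,.086),Q,.05); f=np.array(read_ft_force())-f0
    print(x,round(float(f@n),1),round(float(f[2]),1))
    if f@n<-20: break
movel(W(-.06,y,.086),Q,.1)
movel(W(-.11,y,.15),Q,.2)
print(read_time_s()); im=save('scene','s3')
cv2.imwrite('pics/s3c.png',cv2.resize(im[130:290,180:440,::-1],(780,480)))
o=[d for d in tip_of('scene','cover4_lip')[:1]]
P=camera_params('scene');T=np.array(P['camera_from_world'])
for th in(1.0,1.2,1.3,1.4,1.5,1.57,1.7):
    v=P['K']@(T@[*w(D,-.052*np.cos(th),y),.072+.052*np.sin(th),1])[:3]; print(th,np.round(v[:2]/v[2],1))
print(o)
```

```text
-0.055 -0.2 0.5
-0.045 -5.1 4.6
-0.035 -4.7 4.8
-0.028 -1.8 0.9
-0.022 0.2 0.2
-0.018 0.5 -0.6
-0.015 -0.8 -0.4
-0.013 -1.1 0.0
26.2333
1.0 [265.  173.3]
1.2 [262.3 173.9]
1.3 [260.8 174.5]
1.4 [259.4 175.2]
1.5 [257.9 176.1]
1.57 [256.9 176.9]
1.7 [255.  178.5]
[]
```

View pics/s3c.png

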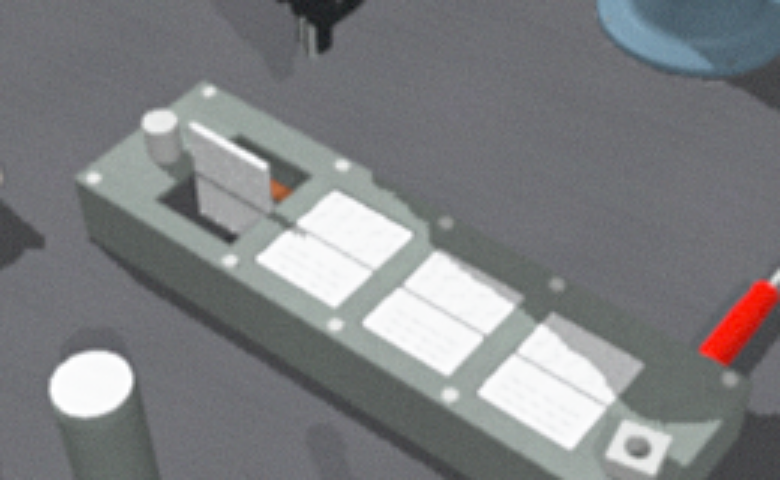

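Cover 4 stands upright: its top edge is at crop (230,148), or full image (257,179), which fits about 1.6 rad. The other covers are shut, the loose things are undisturbed and the gripper is clear, so I'm handing it in.

```bash
python3 -c "
from h import *
print(read_joint_vel()); print(sign_off())"
```

```text
[ 0.0019526   0.01187919  0.00056248  0.0046472   0.00459432  0.00470976
 -0.00220204]
the job is handed in; nothing more can be done
None
```

Cover 4 (at y = -165 mm) was the loose one: it now stands upright at about 1.6 rad by the camera, the other three are shut, the loose things look undisturbed, the arm is clear, and the job was handed in at about 26 s; no verdict was shown.

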